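# Push a brass spacer over the lip into the nest of a drill jig

### The job

Load the drill jig: pick up the loose brass spacer plate that is to be drilled, lay it flat on the open blue deck in front of the nest with its long side pointing into the nest, and let go. Then push it from behind with the fingers, gently (with no more than about 10 N) and square, between the guides and over the raised lip until its tail has dropped behind the lip and it lies flat in the pocket under the bushing plate; the nest is set to a different place each time, so feel for the sprung stop and never ram it. Leave the roll of tape beside the jig where it is.

Things in the scene. Friction and masses are not known exactly. Their poses are not given: they have to be found in the camera images.
- spacer_center (a point): Centre (half-way up) of the loose brass spacer plate, 56 mm (own x) by 50 mm (own y) by 12 mm thick, about 0.2 kg, with a cross scribed on top and not yet drilled. Oiled and slippery (friction about 0.3, against fingertips too). It starts flat on the bench on one side of the jig (left or right) and is the same after half a turn about z. Own z up.
- jig: Drill jig fixed to the bench; origin on its centre line at bench level; own x points into the nest (push direction, roughly away from the robot), y left, z up. Blue base plate from x = -131 to 115 mm, 100 wide, 12 thick; its top is the deck, z = 12. On it stands the metal nest, locked at a setting s of -20 to +20 mm along x that differs each time and is NOT reported: add s to every nest x given here.
- deck (a point): Middle of the open deck, on its top surface, at jig x = -80 mm: the spacer's centre goes here, its 56 mm side along the jig's x. The deck is open from x = -131 to -49 mm or more. Then come the nest's guides, 13 mm high: flared from x = -29+s (75 mm apart) to -7+s, from there parallel, 53 mm apart.
- lip_nominal (a point): On the jig at x = 8 mm, y = 0, z = 16 mm: top far edge of the raised lip if s were 0 (the true one is up to 20 mm before or beyond). Ramp from x = -8+s on the deck up to 4+s, lip 4 mm above deck, flat to 8+s, then a straight drop to the pocket floor (deck level). A fingertip kept 6 to 8 mm above the deck clears the lip and meets the spacer's rear edge all the way, also in the pocket.
- stop_nominal (a point): On the jig at x = 65.5 mm, z = 18 mm: brass face of the sprung stop if s were 0; 57.5 mm past the lip's far edge: the tail drops 1.5 mm before the nose meets it. It yields from 2 N, stiffens 2 N per mm, is solid after 3 mm (8 N). Sliding and climbing take 1 to 3 N, with a short knock as it tips. Bushing plate over the pocket from x = 38+s on, 32 to 38 mm above the deck, its bush to 42.
- tape_roll: Roll of brown tape lying flat, 82 mm across and 18 mm high, origin under its centre: a bystander on the other side of the jig, to be left alone.
Not all that is in view belongs to the job. Leave any purple or turquoise look-alike of the part that bears spacer_center alone.

How it is judged:
On the way, in this order (a step that is already met when the one before it is completed fails the run):
1. the spacer lies flat on the open deck in front of the nest, let go (x of spacer_center in the frame of jig between -0.115 and -0.035 m and y of spacer_center in the frame of jig between -0.03 and 0.03 m and z of spacer_center in the frame of jig between 0.0165 and 0.0198 m and angle between spacer_center's own z axis and vertical below 0.035 rad and contact force between the fingers and spacer below 0.1 N), for 0.2 s.
2. the spacer rides over the lip, tilted, between the guides (x of spacer_center in the frame of jig between -0.065 and 0.06 m and y of spacer_center in the frame of jig between -0.006 and 0.006 m and angle between spacer_center's own z axis and vertical above 0.035 rad), for 0.1 s.
At the end, for the whole second after the job is handed in: The spacer lies flat (within 0.035 rad) on the pocket floor, wholly behind the lip and under the bushing plate, between the guides (within 5 mm of the jig's centre line, 0.08 rad), at rest and let go (x of spacer_center in the frame of jig between 0.014 and 0.065 m and y of spacer_center in the frame of jig between -0.005 and 0.005 m and z of spacer_center in the frame of jig between 0.0165 and 0.0198 m and angle between spacer_center's own z axis and vertical below 0.035 rad and angle between the x axis of spacer_center and the x axis of jig, either way round below 0.08 rad and linear speed of spacer below 0.01 m/s and contact force between the fingers and spacer below 0.1 N); the robot touches nothing.
It fails at once if the spacer, once in the guides of the nest, is pressed against the jig, its lip or its stop with more than 12 N (contact force between spacer and jig above 12 N and x of spacer_center in the frame of jig above -0.05 m).
It fails at once if the fingers press on the jig with more than 25 N (contact force between the fingers and jig above 25 N).
It fails at once if the roll of tape is moved more than 20 mm (distance of tape_roll from where it was at the start of the episode above 0.02 m).
It also fails if it takes over 64 s, if anything falls off the work surface, if the arm or the gripper's body presses on something with over 40 N, if the wrist force passes 120 N, or if a joint passes its speed limit or range.

### The arm

A 7-joint arm with a two-finger parallel gripper is mounted at the origin on a cart in front of the work surface, level with it; the furniture and walls round the work are solid. World frame = base frame: x ahead of the robot, y to its left, z up, the work surface at z = 0. Lengths are in m, angles in rad, forces in N, time in s.
With the tool pointing down it reaches from about 0.4 to 0.9 m from the base axis. Payload 5.5 kg.
Tool frame: the origin (TCP) lies between the finger pads; the fingertips stand 11 mm ahead of it and the grasp point (between the pads) lies 8 mm behind it; z points along the fingers, y is the line along which they close (so a half turn about z gives the same grasp; the last joint's range is limited). The gripper opens to 92 mm and grips with 3 to 60 N. Pads are 19 mm wide; open, the fingers measure 130 mm over their backs; the gripper's body (75 mm by 190 mm) begins 47 mm behind the grasp point.
Start: joints at [1.498, 0.501, -0.427, 1.55, 0.221, 1.138, -0.21], TCP at [0.214, -0.614, 0.238] pointing down, gripper open.
Joint ranges: [-2.88, 2.88], [-0.31, 2.03], [-1.54, 1.56], [0.2, 2.42], [-1.41, 4.55], [0.19, 2.02], [-2.57, 2.57]. Speed limits (rad/s): [2.57, 2.57, 3.14, 3.14, 3.14, 3.14, 3.14].

### API

Orientations are given as a rotation vector (axis times angle).
In Python, from cell import bot gives the robot as it stands. The module is installed in compiled form; this text tells all that it offers.
- The arm moves only by the tool step_arm, never from a script. Its argument "motion" is a list of rows, each an object of numbers: "dx", "dy", "dz": the shift along the tool's x, y, z in units of 0.3 m (1.0 is 0.3 m); "ax", "ay", "az": the turn, a rotation vector about the tool's x, y, z in units of 60 degrees (1.0 is 60 degrees); "gripper": the opening, from 0 (shut) to 1 (fully open). In form: [{"dx": .., "dy": .., "dz": .., "ax": .., "ay": .., "az": .., "gripper": ..}, ...]. A call has 1 to 8 rows; each row shifts and turns the commanded pose from where the row before left it, along the tool's axes as they then stand; what a row does not reach is not made up. A row lasts 1/10 s, in which the tool goes at most 50 mm and 8.59 degrees, less where a joint would pass 70% of its speed; a pose out of reach is approached as far as the arm can. A call with a number of a shift or a turn outside -1 to 1 is refused whole. A call with a gripper value outside its range is refused whole. The fingers move at their own pace and stop on an object; the grip force is fixed at half the most. Time passes only in rows, so rows that do not move let the fingers close. It gives the time, the measured TCP pose, the force, the opening and the grip force at its end, in the units of the state.
- bot.state(): the state, without advancing time (a new reading comes with each control period).
- bot.get_image(name): name is "scene" or "top" or "wrist"; returns a dict with "img" (384x512x3 uint8, red, green, blue), "depth" (384x512 float32, m along the optical axis (not along the pixel's ray), 0 where there is no reading), "fx", "fy", "cx", "cy" (pixels), "dist_coeffs" ([k1, k2, p1, p2, k3] as OpenCV has them; the pictures are not rectified), "cam_to_world" (4x4, takes a point from camera to world coordinates). Camera axes: x right, y down, z forward; pixel columns grow to the right and rows downward; lengths in m; the calibration is good to about 2 mm. A picture is of the moment at which its call begins.
- bot.close_job(): hands the job in; it is judged then, once.
The state is a dict: "t": time; "joint_pos": joint angles; "qvel": joint speeds; "effort": joint torques, N m; "eef_pos": TCP position; "tcp_rot": TCP orientation; "ft_force": force on the tool from outside, world axes, zero at the start; "ft_torque": the same for the moment, N m; "opening": opening from 0.0 (shut) to 1.0 (fully open); "finger_force": force on a finger pad.
Only numpy, scipy, OpenCV 4.12 (cv2) and the standard library are available. Lean on these libraries where they do the work, as an engineer would, in place of code of your own. Each camera call takes 0.05 s, during which the arm holds its last target. There are 200 camera calls.

## Working session

There is one attempt and no reset: what is moved stays moved. The work goes in short steps, Python scripts to look and compute and a tool call to move; the robot and the scene stay as the last step left them, time stands still between calls to the robot, and variables do not carry over. Pictures are saved under pics/ and viewed, at most 10 in all, crops included, and the job is handed in when it is done.

Besides the shell and the picture viewer there is one more tool, called after "Request:" in YAML: its name, and indented under it one key for each argument. step_arm: Moves the arm, as the interface text tells. Its arguments: {"type":"object","properties":{"motion":{"type":"array","items":{"type":"object","properties":{"dx":{"type":"number","minimum":-1,"maximum":1},"dy":{"type":"number","minimum":-1,"maximum":1},"dz":{"type":"number","minimum":-1,"maximum":1},"ax":{"type":"number","minimum":-1,"maximum":1},"ay":{"type":"number","minimum":-1,"maximum":1},"az":{"type":"number","minimum":-1,"maximum":1},"gripper":{"type":"number"}}}}},"required":["motion"]}

```bash
mkdir -p pics; cat > h.py <<'E'
from cell import bot
import numpy as np, cv2, pickle
def grab(n,tag):
    d=bot.get_image(n); pickle.dump(d,open(f'pics/{tag}.pkl','wb')); cv2.imwrite(f'pics/{tag}.png',d['img'][:,:,::-1]); return d
def w(d,u,v,z=None):
    K=np.array([[d['fx'],0,d['cx']],[0,d['fy'],d['cy']],[0,0,1]])
    p=cv2.undistortPoints(np.array([[[u,v]]],float),K,np.array(d['dist_coeffs'],float))[0,0]
    T=np.array(d['cam_to_world']); r=np.array([p[0],p[1],1])
    if z is None:
        return T[:3,:3]@(r*d['depth'][int(round(v)),int(round(u))])+T[:3,3]
    R=T[:3,:3]@r; return T[:3,3]+R*(z-T[2,3])/R[2]
E
python3 - <<'E'
from h import *
a=grab('top','top1');b=grab('scene','scene1')
cv2.imwrite('pics/both.png',cv2.resize(a['img'][:,:,::-1],(800,600),interpolation=cv2.INTER_CUBIC))
s=bot.state();print({k:np.round(v,3) for k,v in s.items()})
print(a['cam_to_world'],a['fx'])
E
```

```text
{'t': np.float64(0.1), 'joint_pos': array([ 1.498,  0.502, -0.427,  1.551,  0.221,  1.138, -0.21 ]), 'qvel': array([ 0.002,  0.   , -0.001, -0.004,  0.001, -0.001, -0.   ]), 'effort': array([-1.1000e-02, -5.6788e+01, -5.8380e+00, -2.7992e+01, -6.9000e-02,
        2.4000e-02,  0.0000e+00]), 'eef_pos': array([ 0.214, -0.613,  0.237]), 'tcp_rot': array([-3.096, -0.525,  0.   ]), 'ft_force': array([-0.526,  0.254, -0.124]), 'ft_torque': array([ 0.028,  0.006, -0.004]), 'finger_force': np.float64(0.0), 'opening': np.float64(1.0)}
[[ 0.01036759 -0.98987408  0.14156912  0.40390235]
 [-0.99994442 -0.00999167  0.00336603 -0.06568847]
 [-0.00191743 -0.14159615 -0.98992265  1.07523285]
 [ 0.          0.          0.          1.        ]] 349.95813224887786
```

View pics/both.png

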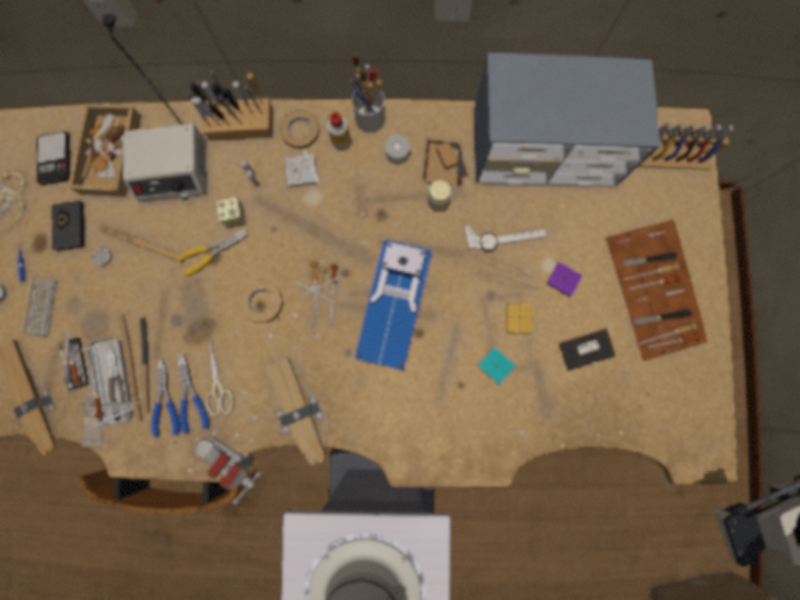

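View pics/scene1.png

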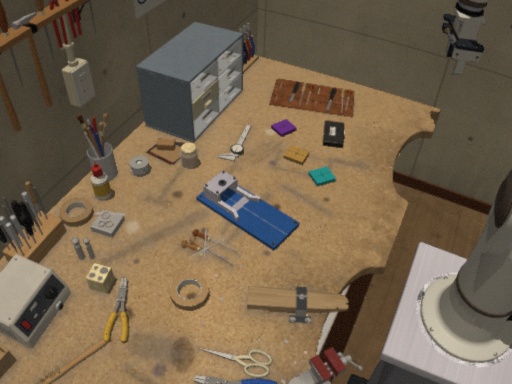

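The top view shows the blue jig around (395,305) (enlarged), the brass spacer at (519,318) to its right, the purple and turquoise look-alikes at (564,279) and (497,366), and the tape at (264,303). I'll enlarge the middle.

```bash
python3 - <<'E'
from h import *
d=pickle.load(open('pics/top1.pkl','rb'))
c=d['img'][145:245,220:350,::-1]
cv2.imwrite('pics/c1.png',cv2.resize(c,None,fx=6,fy=6,interpolation=cv2.INTER_CUBIC))
hsv=cv2.cvtColor(d['img'],cv2.COLOR_RGB2HSV)
# brass
m=cv2.inRange(hsv[185:225,318:348],(18,140,120),(32,255,255))
n,l,st,ce=cv2.connectedComponentsWithStats(m);i=1+st[1:,4].argmax();print(st[i],ce[i]+[318,185])
pts=np.argwhere(l==i)[:,::-1]+[318,185]
P=np.array([w(d,u,v,.012)[:2] for u,v in pts],np.float32)
print(cv2.minAreaRect(P),P.mean(0))
m=cv2.inRange(hsv,(100,150,60),(125,255,255));m[:, :225]=0;m[:,285:]=0;m[:150]=0;m[240:]=0
pts=np.argwhere(m)[:,::-1]
P=np.array([w(d,u,v,.012)[:2] for u,v in pts],np.float32)
r=cv2.minAreaRect(P);print(r,cv2.boxPoints(r))
E
```

```text
[  6  10  17  18 279] [331.86021505 203.58064516]
((0.5297893285751343, -0.29567673802375793), (0.05260895565152168, 0.050238218158483505), 0.4499611258506775) [ 0.5294633  -0.29538503]
((0.5511835813522339, -0.047441162168979645), (0.09119777381420135, 0.22463074326515198), 77.6683578491211) [[ 0.431721   -0.06800079]
 [ 0.651169   -0.11597517]
 [ 0.6706462  -0.02688153]
 [ 0.45119816  0.02109285]]
```

View pics/c1.png

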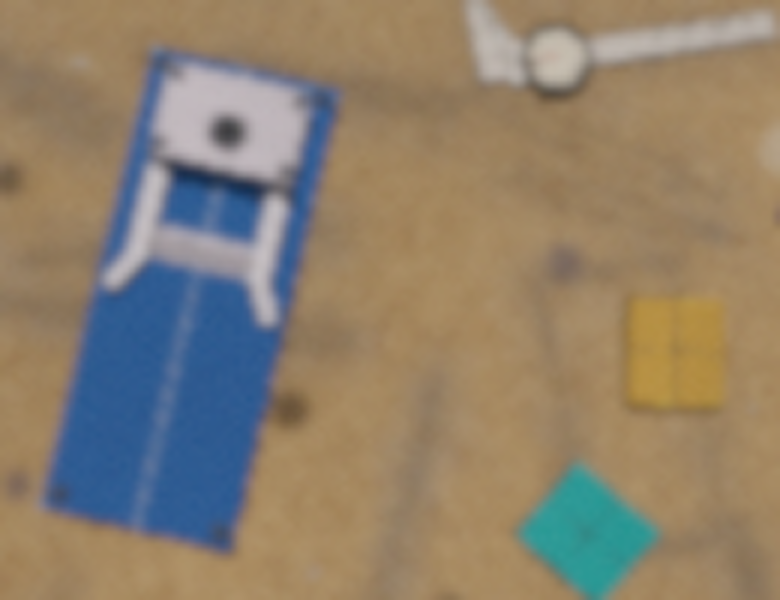

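The crop shows the jig corners at (153,45), (340,92), (232,552) and (42,507), and the spacer corners at (628,296), (724,296), (726,409) and (626,408). The lip band lies around (205,250) and the guides are clear.

```bash
python3 - <<'E'
from h import *
d=pickle.load(open('pics/top1.pkl','rb'))
f=lambda u,v,z:w(d,220+(u+.5)/6-.5,145+(v+.5)/6-.5,z)[:2]
J=np.array([f(*p,.012) for p in[(153,45),(340,92),(232,552),(42,507)]])
S=np.array([f(*p,.012) for p in[(628,296),(724,296),(726,409),(626,408)]])
for n,Q in(('jig',J),('sp',S)):
    e=(Q[0]+Q[1]-Q[2]-Q[3])/2; e2=(Q[0]+Q[3]-Q[1]-Q[2])/2
    print(n,Q.mean(0),np.arctan2(e[1],e[0]),np.linalg.norm(e),np.linalg.norm(e2),np.arctan2(-e2[0],e2[1]))
print('lip band',f(205,228,.016),f(205,250,.016),f(200,270,.012), 'guide tips',f(113,285,.025),f(268,322,.025))
for p in[(205,130),(215,182),(225,170)]: print(w(d,220+p[0]/6,145+p[1]/6))
E
```

```text
jig [ 0.55725956 -0.04869919] -0.21886584660113037 0.2450186627290161 0.09952916884499187 -0.2317947016310815
sp [ 0.53044024 -0.29665284] -0.019392407898896107 0.058015301035736544 0.050661294137078525 0.0038780364269897687
lip band [ 0.59159877 -0.05479395] [ 0.58017947 -0.05492318] [ 0.57043041 -0.05243741] guide tips [ 0.56027469 -0.00867445] [ 0.54219245 -0.08720929]
[ 0.6340626  -0.05583903  0.0496866 ]
[ 0.61482991 -0.06094736  0.01359186]
[ 0.61397419 -0.06602336  0.04880548]
```

Request:
step_arm:
  motion:
    - {"az":0.107,"gripper":1}
    - {"az":0.107}
    - {"az":0.107}
    - {"dx":0.105,"dy":-0.106}
    - {"dx":0.105,"dy":-0.106}
    - {"dx":0.105,"dy":-0.106}
    - {"dx":0.105,"dy":-0.106}
    - {"dx":0.105,"dy":-0.106}

```text
invalid input at $.motion[0]: expected keys dx, dy, dz, ax, ay, az, gripper
```

Request:
step_arm:
  motion:
    - {"dx":0.105,"dy":-0.106,"gripper":1}
    - {"dx":0.105,"dy":-0.106}
    - {"dx":0.105,"dy":-0.106}
    - {"dx":0.105,"dy":-0.106}
    - {"dx":0.105,"dy":-0.106}
    - {}
    - {}

```text
invalid input at $.motion[0]: expected keys dx, dy, dz, ax, ay, az, gripper
```

```bash
python3 - <<'E'
from h import *
d=grab('wrist','w1')
s=bot.state();print(s['t'],s['eef_pos'],s['tcp_rot'],s['opening'],s['ft_force']);print(d['cam_to_world'])
E
```

```text
0.15 [ 0.21397915 -0.61321879  0.23690282] [-3.09593560e+00 -5.24748431e-01  2.98487388e-04] 1.0036577879173076 [-0.38044927 -0.00898641  0.11506214]
[[ 0.32996478 -0.91104353 -0.24723053  0.28020406]
 [-0.9439881  -0.31931036 -0.08323079 -0.59059886]
 [-0.0031164   0.2608459  -0.96537542  0.383468  ]
 [ 0.          0.          0.          1.        ]]
```

View pics/w1.png

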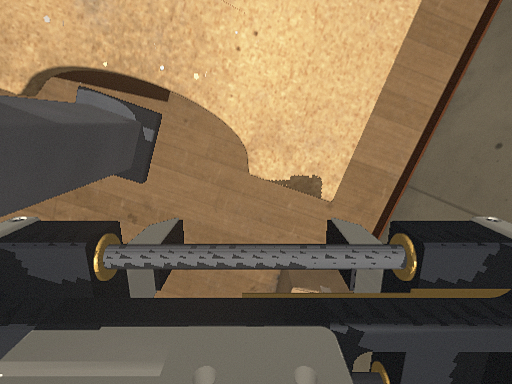

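The wrist picture, taken at the start pose, shows only bench edge and the gripper (fingers at (155,250) and (355,250)). The rows need all the keys.

Request:
step_arm:
  motion:
    - {"dx":0,"dy":0,"dz":0,"ax":0,"ay":0,"az":0.107,"gripper":1}
    - {"dx":0,"dy":0,"dz":0,"ax":0,"ay":0,"az":0.107,"gripper":1}
    - {"dx":0,"dy":0,"dz":0,"ax":0,"ay":0,"az":0.107,"gripper":1}
    - {"dx":0.105,"dy":-0.106,"dz":0,"ax":0,"ay":0,"az":0,"gripper":1}
    - {"dx":0.105,"dy":-0.106,"dz":0,"ax":0,"ay":0,"az":0,"gripper":1}
    - {"dx":0.105,"dy":-0.106,"dz":0,"ax":0,"ay":0,"az":0,"gripper":1}
    - {"dx":0.105,"dy":-0.106,"dz":0,"ax":0,"ay":0,"az":0,"gripper":1}
    - {"dx":0.105,"dy":-0.106,"dz":0,"ax":0,"ay":0,"az":0,"gripper":1}

```text
t: 0.95
eef_pos: [0.3726, -0.4532, 0.2376]
tcp_rot: [-3.141, 0.001, 0.0]
ft_force: [1.5, 0.2, 1.4]
opening: 1.0
finger_force: 0.0
```

Request:
step_arm:
  motion:
    - {"dx":0.105,"dy":-0.106,"dz":0,"ax":0,"ay":0,"az":0,"gripper":1}
    - {"dx":0.105,"dy":-0.106,"dz":0,"ax":0,"ay":0,"az":0,"gripper":1}
    - {"dx":0.05,"dy":-0.106,"dz":0,"ax":0,"ay":0,"az":0,"gripper":1}
    - {"dx":0,"dy":-0.106,"dz":0,"ax":0,"ay":0,"az":0,"gripper":1}
    - {"dx":0,"dy":-0.106,"dz":0,"ax":0,"ay":0,"az":0,"gripper":1}
    - {"dx":0,"dy":0,"dz":0,"ax":0,"ay":0,"az":0,"gripper":1}
    - {"dx":0,"dy":0,"dz":0,"ax":0,"ay":0,"az":0,"gripper":1}

```text
t: 1.65
eef_pos: [0.4499, -0.2953, 0.2378]
tcp_rot: [3.141, 0.002, -0.0]
ft_force: [0.1, -0.6, -0.3]
opening: 1.005
finger_force: 0.0
```

```bash
python3 - <<'E'
from h import *
d=grab('wrist','w2')
s=bot.state();print(s['t'],s['eef_pos'],s['tcp_rot'],s['opening'],s['ft_force']);print(d['cam_to_world'])
E
```

```text
1.7 [ 0.44963889 -0.29648559  0.23778196] [ 3.14084225e+00 -9.56616027e-04 -1.38927141e-04] 0.99898612601918 [0.30494433 0.35528365 0.61994656]
[[ 1.84761210e-03 -9.65220344e-01 -2.61431201e-01  5.20002740e-01]
 [-9.99998163e-01 -1.91695634e-03  1.02380860e-05 -2.95348659e-01]
 [-5.11034209e-04  2.61430702e-01 -9.65222113e-01  3.84489398e-01]
 [ 0.00000000e+00  0.00000000e+00  0.00000000e+00  1.00000000e+00]]
```

View pics/w2.png

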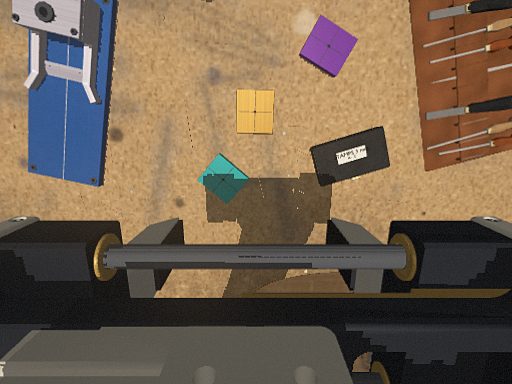

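The wrist view shows the spacer at about (255,111), the jig's lower corners at (29,172) and (101,186), its centre line at about x=66, and the lip at y≈72.

```bash
python3 - <<'E'
from h import *
d=pickle.load(open('pics/w2.pkl','rb'))
hsv=cv2.cvtColor(d['img'],cv2.COLOR_RGB2HSV)
m=cv2.inRange(hsv[80:145,225:290],(18,130,120),(32,255,255))
m=cv2.morphologyEx(m,cv2.MORPH_CLOSE,np.ones((3,3)))
n,l,st,ce=cv2.connectedComponentsWithStats(m);i=1+st[1:,4].argmax();print(st[i],ce[i]+[225,80])
c=cv2.findContours((l==i).astype(np.uint8),0,1)[0][0][:,0]+[225,80]
r=cv2.minAreaRect(np.array([w(d,u,v,.012)[:2] for u,v in c],np.float32));print(r,cv2.boxPoints(r))
m=cv2.inRange(hsv,(100,150,60),(125,255,255));m[200:]=0;m[:,130:]=0
# edges of jig at rows 110..165
L=[];R=[]
for v in range(110,168,4):
    x=np.where(m[v])[0]; L.append(w(d,x.min()-.5,v,.012)[:2]);R.append(w(d,x.max()+.5,v,.012)[:2])
for q in(L,R):
    print(np.ravel(cv2.fitLine(np.array(q,np.float32),2,0,.01,.01)))
print(w(d,29,172,.012),w(d,101,186,.012))
crop=d['img'][0:200,0:150,::-1];cv2.imwrite('pics/c2.png',cv2.resize(crop,None,fx=3,fy=3,interpolation=cv2.INTER_CUBIC))
E
```

```text
[  12    9   37   45 1580] [254.8056962 110.8835443]
((0.5316242575645447, -0.2957364618778229), (0.04847158119082451, 0.0561923123896122), 89.10629272460938) [[ 0.5031535  -0.31953105]
 [ 0.559339   -0.32040754]
 [ 0.560095   -0.27194187]
 [ 0.5039095  -0.27106538]]
[ 0.98578036 -0.16803901  0.49540192  0.01562748]
[ 0.97217053 -0.23427431  0.4956515  -0.08312529]
[0.44822019 0.02611387 0.012     ] [ 0.4278875  -0.07323722  0.012     ]
```

View pics/c2.png

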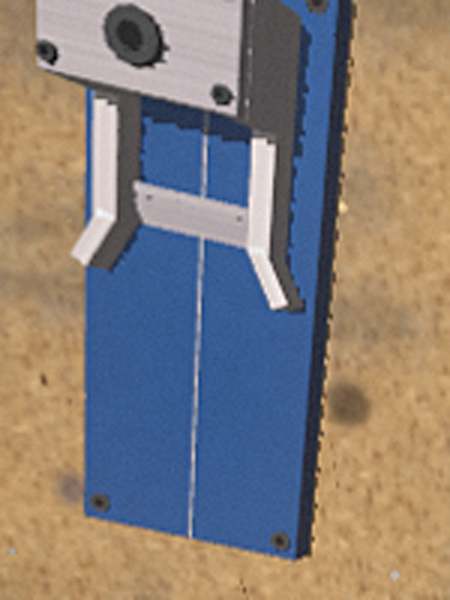

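The crop shows the centre line from (191,536) through (201,235) to (206,118), the lip's far edge crossing it near (203,201), the ramp foot near (201,235), and the top-surface lower corners at (85,515) and (298,557).

```bash
python3 - <<'E'
from h import *
d=pickle.load(open('pics/w2.pkl','rb'))
f=lambda u,v,z:w(d,(u+.5)/3-.5,(v+.5)/3-.5,z)[:2]
a,b,c=f(191,536,.012),f(201,235,.012),f(206,118,.012)
print(a,b,c,np.arctan2(*(b-a)[::-1]),np.arctan2(*(c-a)[::-1]))
for yaw in(np.arctan2(*(c-a)[::-1]),):
    u=np.array([np.cos(yaw),np.sin(yaw)]);O=a+u*.131
    print('yaw',yaw,'origin from tail',O,'deck pt',O-.08*u)
    n=np.array([-u[1],u[0]])
    for nm,p in dict(lipfar=f(203,201,.016),foot=f(201,235,.012),gl=f(80,257,.025),gr=f(275,305,.025),cl=f(85,515,.012),cr=f(298,557,.012),hole=f(134,34,.054)).items(): print(nm,(p-O)@u,(p-O)@n)
E
```

```text
[ 0.43910297 -0.02097651] [ 0.57265238 -0.05032344] [ 0.61812859 -0.06082389] -0.21630791790640774 -0.2190091448611912
yaw -0.2190091448611912 origin from tail [ 0.5669738 -0.0494379] deck pt [ 0.48888474 -0.0320569 ]
lipfar 0.019562663087620856 -0.002654721961999937
foot 0.005735332747769323 0.00036935406483628826
gl -0.014165923419681564 0.04097490328414519
gr -0.015491593871306117 -0.040275299620200995
cl -0.13165597122485023 0.049333546037555215
cr -0.13022546364617305 -0.050561941971537086
hole 0.06930060992338558 -0.0017558416575729624
```

Request:
step_arm:
  motion:
    - {"dx":0.137,"dy":-0.003,"dz":0,"ax":0,"ay":0,"az":0.015,"gripper":0.85}
    - {"dx":0.137,"dy":0,"dz":0,"ax":0,"ay":0,"az":0,"gripper":0.85}
    - {"dx":0,"dy":0,"dz":0.15,"ax":0,"ay":0,"az":0,"gripper":0.85}
    - {"dx":0,"dy":0,"dz":0.15,"ax":0,"ay":0,"az":0,"gripper":0.85}
    - {"dx":0,"dy":0,"dz":0.15,"ax":0,"ay":0,"az":0,"gripper":0.85}
    - {"dx":0,"dy":0,"dz":0.13,"ax":0,"ay":0,"az":0,"gripper":0.85}
    - {"dx":0,"dy":0,"dz":0,"ax":0,"ay":0,"az":0,"gripper":0.85}

```text
t: 2.4
eef_pos: [0.5268, -0.2953, 0.0574]
tcp_rot: [-3.136, 0.029, 0.017]
ft_force: [-0.6, 0.9, -0.1]
opening: 0.846
finger_force: 0.0
```

Request:
step_arm:
  motion:
    - {"dx":0,"dy":0,"dz":0,"ax":0,"ay":0,"az":0,"gripper":0.85}
    - {"dx":0,"dy":0,"dz":0,"ax":0,"ay":0,"az":0,"gripper":0.85}

```text
t: 2.6
eef_pos: [0.5338, -0.297, 0.0661]
tcp_rot: [3.14, -0.027, 0.006]
ft_force: [0.6, -0.6, 0.2]
opening: 0.847
finger_force: 0.0
```

Request:
step_arm:
  motion:
    - {"dx":0,"dy":0,"dz":0.05,"ax":0,"ay":0,"az":0,"gripper":0.85}
    - {"dx":0,"dy":0,"dz":0.05,"ax":0,"ay":0,"az":0,"gripper":0.85}
    - {"dx":0,"dy":0,"dz":0.04,"ax":0,"ay":0,"az":0,"gripper":0.85}
    - {"dx":0,"dy":0,"dz":0.02,"ax":0,"ay":0,"az":0,"gripper":0.85}
    - {"dx":0,"dy":0,"dz":0,"ax":0,"ay":0,"az":0,"gripper":0.85}
    - {"dx":0,"dy":0,"dz":0,"ax":0,"ay":0,"az":0,"gripper":0.85}
    - {"dx":0,"dy":0,"dz":0,"ax":0,"ay":0,"az":0,"gripper":0.85}

```text
t: 3.3
eef_pos: [0.5325, -0.2956, 0.0162]
tcp_rot: [3.141, -0.025, 0.001]
ft_force: [0.2, -0.7, -0.3]
opening: 0.85
finger_force: 0.0
```

Request:
step_arm:
  motion:
    - {"dx":0,"dy":0,"dz":0.01,"ax":0,"ay":0,"az":0,"gripper":0.85}
    - {"dx":0,"dy":0,"dz":0,"ax":0,"ay":0,"az":0,"gripper":0.4}
    - {"dx":0,"dy":0,"dz":0,"ax":0,"ay":0,"az":0,"gripper":0.4}
    - {"dx":0,"dy":0,"dz":0,"ax":0,"ay":0,"az":0,"gripper":0.4}
    - {"dx":0,"dy":0,"dz":0,"ax":0,"ay":0,"az":0,"gripper":0.4}
    - {"dx":0,"dy":0,"dz":0,"ax":0,"ay":0,"az":0,"gripper":0.4}
    - {"dx":0,"dy":0,"dz":0,"ax":0,"ay":0,"az":0,"gripper":0.4}

```text
t: 4.0
eef_pos: [0.5321, -0.2956, 0.0128]
tcp_rot: [3.141, -0.025, 0.0]
ft_force: [0.0, 1.2, 0.0]
opening: 0.54
finger_force: 30.0
```

Request:
step_arm:
  motion:
    - {"dx":0,"dy":0,"dz":-0.04,"ax":0,"ay":0,"az":0,"gripper":0.4}
    - {"dx":0,"dy":0,"dz":-0.07,"ax":0,"ay":0,"az":0.05,"gripper":0.4}
    - {"dx":0,"dy":0,"dz":-0.08,"ax":0,"ay":0,"az":0.05,"gripper":0.4}
    - {"dx":0,"dy":0,"dz":-0.07,"ax":0,"ay":0,"az":0.05,"gripper":0.4}
    - {"dx":0,"dy":0,"dz":-0.04,"ax":0,"ay":0,"az":0.044,"gripper":0.4}
    - {"dx":0,"dy":0,"dz":0,"ax":0,"ay":0,"az":0,"gripper":0.4}

```text
t: 4.6
eef_pos: [0.5336, -0.2962, 0.1055]
tcp_rot: [3.121, -0.344, 0.006]
ft_force: [0.8, 1.0, -1.9]
opening: 0.537
finger_force: 30.0
```

Request:
step_arm:
  motion:
    - {"dx":-0.03,"dy":-0.07,"dz":0,"ax":0,"ay":0,"az":0,"gripper":0.4}
    - {"dx":-0.045,"dy":-0.11,"dz":0,"ax":0,"ay":0,"az":0,"gripper":0.4}
    - {"dx":-0.045,"dy":-0.11,"dz":0,"ax":0,"ay":0,"az":0,"gripper":0.4}
    - {"dx":-0.045,"dy":-0.11,"dz":0,"ax":0,"ay":0,"az":0,"gripper":0.4}
    - {"dx":-0.045,"dy":-0.11,"dz":0,"ax":0,"ay":0,"az":0,"gripper":0.4}
    - {"dx":-0.045,"dy":-0.11,"dz":0,"ax":0,"ay":0,"az":0,"gripper":0.4}
    - {"dx":-0.045,"dy":-0.11,"dz":0,"ax":0,"ay":0,"az":0,"gripper":0.4}
    - {"dx":-0.034,"dy":-0.094,"dz":0,"ax":0,"ay":0,"az":0,"gripper":0.4}

```text
t: 5.4
eef_pos: [0.4866, -0.0304, 0.1023]
tcp_rot: [-3.123, 0.339, 0.002]
ft_force: [0.3, 0.2, -1.4]
opening: 0.538
finger_force: 30.0
```

Request:
step_arm:
  motion:
    - {"dx":0,"dy":0,"dz":0,"ax":0,"ay":0,"az":0,"gripper":0.4}
    - {"dx":0,"dy":0,"dz":0,"ax":0,"ay":0,"az":0,"gripper":0.4}
    - {"dx":0,"dy":0,"dz":0,"ax":0,"ay":0,"az":0,"gripper":0.4}

```text
t: 5.7
eef_pos: [0.4878, -0.0336, 0.1024]
tcp_rot: [3.122, -0.345, -0.001]
ft_force: [0.2, -0.4, -1.3]
opening: 0.54
finger_force: 30.0
```

Request:
step_arm:
  motion:
    - {"dx":0,"dy":-0.003,"dz":0.07,"ax":0,"ay":0,"az":0,"gripper":0.4}
    - {"dx":0,"dy":0,"dz":0.07,"ax":0,"ay":0,"az":0,"gripper":0.4}
    - {"dx":0,"dy":0,"dz":0.06,"ax":0,"ay":0,"az":0,"gripper":0.4}
    - {"dx":0,"dy":0,"dz":0.03,"ax":0,"ay":0,"az":0,"gripper":0.4}
    - {"dx":0,"dy":0,"dz":0.014,"ax":0,"ay":0,"az":0,"gripper":0.4}
    - {"dx":0,"dy":0,"dz":0,"ax":0,"ay":0,"az":0,"gripper":0.4}
    - {"dx":0,"dy":0,"dz":0,"ax":0,"ay":0,"az":0,"gripper":0.4}
    - {"dx":0,"dy":0,"dz":0,"ax":0,"ay":0,"az":0,"gripper":0.4}

```text
t: 6.5
eef_pos: [0.4889, -0.0317, 0.0303]
tcp_rot: [3.123, -0.344, 0.003]
ft_force: [-0.4, 0.4, -1.5]
opening: 0.538
finger_force: 30.0
```

Request:
step_arm:
  motion:
    - {"dx":0,"dy":0,"dz":0.006,"ax":0,"ay":0,"az":0,"gripper":0.4}
    - {"dx":0,"dy":0,"dz":0.004,"ax":0,"ay":0,"az":0,"gripper":0.4}
    - {"dx":0,"dy":0,"dz":0.003,"ax":0,"ay":0,"az":0,"gripper":0.4}
    - {"dx":0,"dy":0,"dz":0,"ax":0,"ay":0,"az":0,"gripper":0.4}
    - {"dx":0,"dy":0,"dz":0,"ax":0,"ay":0,"az":0,"gripper":0.4}

```text
t: 7.0
eef_pos: [0.4882, -0.0315, 0.0256]
tcp_rot: [3.123, -0.343, -0.0]
ft_force: [-0.3, 0.4, -2.0]
opening: 0.546
finger_force: 30.0
```

Request:
step_arm:
  motion:
    - {"dx":0,"dy":0,"dz":0.002,"ax":0,"ay":0,"az":0,"gripper":0.4}
    - {"dx":0,"dy":0,"dz":0.001,"ax":0,"ay":0,"az":0,"gripper":0.4}
    - {"dx":0,"dy":0,"dz":0,"ax":0,"ay":0,"az":0,"gripper":0.4}

```text
t: 7.3
eef_pos: [0.4882, -0.0316, 0.0248]
tcp_rot: [3.123, -0.344, 0.0]
ft_force: [-0.5, -0.7, 0.3]
opening: 0.537
finger_force: 30.0
```

Touched down (force changed sign). Release, rise, and look.

Request:
step_arm:
  motion:
    - {"dx":0,"dy":0,"dz":0,"ax":0,"ay":0,"az":0,"gripper":0.75}
    - {"dx":0,"dy":0,"dz":0,"ax":0,"ay":0,"az":0,"gripper":0.75}
    - {"dx":0,"dy":0,"dz":0,"ax":0,"ay":0,"az":0,"gripper":0.75}
    - {"dx":0,"dy":0,"dz":0,"ax":0,"ay":0,"az":0,"gripper":0.75}
    - {"dx":0,"dy":0,"dz":-0.06,"ax":0,"ay":0,"az":0,"gripper":0.75}
    - {"dx":0,"dy":0,"dz":-0.09,"ax":0,"ay":0,"az":0,"gripper":0.75}
    - {"dx":0,"dy":0,"dz":-0.08,"ax":0,"ay":0,"az":0,"gripper":0.75}
    - {"dx":0,"dy":0,"dz":-0.05,"ax":0,"ay":0,"az":0,"gripper":0.75}

```text
t: 8.1
eef_pos: [0.4889, -0.0315, 0.1104]
tcp_rot: [-3.123, 0.343, -0.003]
ft_force: [-0.6, -0.2, 1.1]
opening: 0.752
finger_force: 0.0
```

Request:
step_arm:
  motion:
    - {"dx":-0.14,"dy":0,"dz":0,"ax":0,"ay":0,"az":0,"gripper":0}
    - {"dx":-0.1,"dy":0,"dz":0,"ax":0,"ay":0,"az":0,"gripper":0}
    - {"dx":0,"dy":0,"dz":0,"ax":0,"ay":0,"az":0,"gripper":0}
    - {"dx":0,"dy":0,"dz":0,"ax":0,"ay":0,"az":0,"gripper":0}
    - {"dx":0,"dy":0,"dz":0,"ax":0,"ay":0,"az":0,"gripper":0}
    - {"dx":0,"dy":0,"dz":0,"ax":0,"ay":0,"az":0,"gripper":0}

```text
t: 8.7
eef_pos: [0.4192, -0.016, 0.1089]
tcp_rot: [-3.122, 0.344, -0.002]
ft_force: [0.2, -0.7, -0.4]
opening: 0.283
finger_force: 0.0
```

```bash
python3 - <<'E'
from h import *
d=grab('wrist','w3')
cv2.imwrite('pics/w3b.png',cv2.resize(d['img'][0:220,100:400,::-1],None,fx=2.6,fy=2.6,interpolation=cv2.INTER_CUBIC))
s=bot.state();print(s['t'],s['eef_pos'],s['tcp_rot'],s['opening'])
E
```

```text
8.75 [ 0.41890501 -0.01598467  0.10878322] [-3.12222964e+00  3.44186841e-01 -1.08370164e-03] 0.23419120140626518
```

View pics/w3b.png

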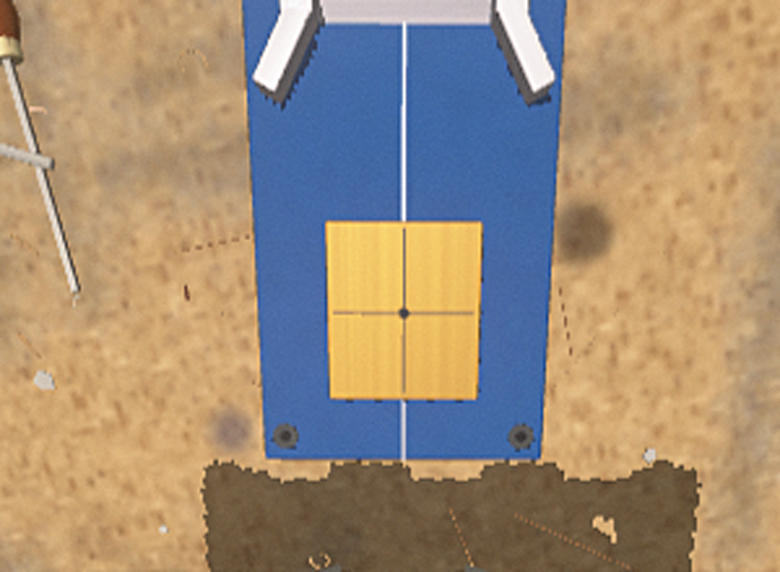

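The spacer lies squarely on the centre line: cross at (404,313), rear edge at y≈399, ramp foot at y≈23, and guide tips at (268,95) and (540,95).

```bash
python3 - <<'E'
from h import *
d=pickle.load(open('pics/w3.pkl','rb'))
f=lambda u,v,z:w(d,100+(u+.5)/2.6-.5,(v+.5)/2.6-.5,z)[:2]
a,b=f(404,460,.012),f(404,24,.012)
yaw=np.arctan2(*(b-a)[::-1]);u=np.array([np.cos(yaw),np.sin(yaw)]);n=np.array([-u[1],u[0]]);O=a+.131*u
print('yaw',yaw,'O',O)
S=np.array([f(*p,.024) for p in[(326,222),(482,222),(479,399),(330,399)]])
e=(S[0]+S[1]-S[2]-S[3])/2;print('spacer yaw',np.arctan2(*e[::-1]),np.linalg.norm(e))
for nm,p in dict(foot=b,c=S.mean(0),cross=f(404,313,.024),rear=(S[2]+S[3])/2,gl=f(268,95,.025),gr=f(540,95,.025),tcp=np.array([0.4882,-.0316]),now=bot.state()['eef_pos'][:2]).items(): print(nm,(p-O)@u,(p-O)@n)
E
```

```text
yaw -0.21870197487724682 O [ 0.56579118 -0.04904383]
spacer yaw -0.21567946532577503 0.05532298701174004
foot 0.006055865095687917 -2.168404344971009e-18
c -0.08002012407050266 -7.508676094081235e-05
cross -0.07990158434078946 4.897589960001225e-06
rear -0.10768149122479685 -0.00015869376197062343
gl -0.017022651795273184 0.04066891694568264
gr -0.01709390696689263 -0.0406381067258709
tcp -0.0795276068694141 0.0001939247391204088
now -0.1505599291440582 0.0004028701229430373
```

Request:
step_arm:
  motion:
    - {"dx":0,"dy":0.001,"dz":0.07,"ax":0,"ay":0,"az":0,"gripper":0}
    - {"dx":0,"dy":0,"dz":0.08,"ax":0,"ay":0,"az":0,"gripper":0}
    - {"dx":0,"dy":0,"dz":0.07,"ax":0,"ay":0,"az":0,"gripper":0}
    - {"dx":0,"dy":0,"dz":0.04,"ax":0,"ay":0,"az":0,"gripper":0}
    - {"dx":0,"dy":0,"dz":0,"ax":0,"ay":0,"az":0,"gripper":0}
    - {"dx":0,"dy":0,"dz":0,"ax":0,"ay":0,"az":0,"gripper":0}
    - {"dx":0,"dy":0,"dz":0,"ax":0,"ay":0,"az":0,"gripper":0}
    - {"dx":0,"dy":0,"dz":0,"ax":0,"ay":0,"az":0,"gripper":0}

```text
t: 9.55
eef_pos: [0.4186, -0.0163, 0.0315]
tcp_rot: [3.123, -0.344, 0.003]
ft_force: [0.0, -0.1, 0.6]
opening: 0.002
finger_force: 0.0
```

Request:
step_arm:
  motion:
    - {"dx":0.02,"dy":0,"dz":0,"ax":0,"ay":0,"az":0,"gripper":0}
    - {"dx":0.03,"dy":0,"dz":0,"ax":0,"ay":0,"az":0,"gripper":0}
    - {"dx":0.02,"dy":0,"dz":0,"ax":0,"ay":0,"az":0,"gripper":0}
    - {"dx":0.01,"dy":0,"dz":0,"ax":0,"ay":0,"az":0,"gripper":0}
    - {"dx":0,"dy":0,"dz":0,"ax":0,"ay":0,"az":0,"gripper":0}
    - {"dx":0,"dy":0,"dz":0,"ax":0,"ay":0,"az":0,"gripper":0}
    - {"dx":0,"dy":0,"dz":0,"ax":0,"ay":0,"az":0,"gripper":0}

```text
t: 10.25
eef_pos: [0.4408, -0.0214, 0.0306]
tcp_rot: [3.123, -0.343, -0.001]
ft_force: [-0.7, -0.1, -0.5]
opening: 0.007
finger_force: 0.0
```

```bash
cat >> h.py <<'E'
def st():
    s=bot.state();O=np.array([.5658,-.0490]);y=-.2187;u=np.array([np.cos(y),np.sin(y)]);n=np.array([-u[1],u[0]])
    p=s['eef_pos'];q=p[:2]-O
    print('t %.2f jx %.4f jy %.4f z %.4f Fx %.2f op %.2f yaw %.4f'%(s['t'],q@u,q@n,p[2],s['ft_force'][:2]@u,s['opening'],2*np.arctan(s['tcp_rot'][1]/s['tcp_rot'][0])))
E
python3 -c "from h import *;st()"
```

```text
t 10.25 jx -0.1280 jy -0.0001 z 0.0306 Fx -0.70 op 0.01 yaw -0.2190
```

Request:
step_arm:
  motion:
    - {"dx":0.006,"dy":0,"dz":0.002,"ax":0,"ay":0,"az":0,"gripper":0}
    - {"dx":0.008,"dy":0,"dz":0,"ax":0,"ay":0,"az":0,"gripper":0}
    - {"dx":0.008,"dy":0,"dz":0,"ax":0,"ay":0,"az":0,"gripper":0}
    - {"dx":0.008,"dy":0,"dz":0,"ax":0,"ay":0,"az":0,"gripper":0}
    - {"dx":0.008,"dy":0,"dz":0,"ax":0,"ay":0,"az":0,"gripper":0}
    - {"dx":0.008,"dy":0,"dz":0,"ax":0,"ay":0,"az":0,"gripper":0}
    - {"dx":0.008,"dy":0,"dz":0,"ax":0,"ay":0,"az":0,"gripper":0}
    - {"dx":0.008,"dy":0,"dz":0,"ax":0,"ay":0,"az":0,"gripper":0}

```text
t: 11.05
eef_pos: [0.4595, -0.0255, 0.0301]
tcp_rot: [3.123, -0.344, -0.0]
ft_force: [-0.5, -0.8, -0.7]
opening: 0.006
finger_force: 0.3
```

Request:
step_arm:
  motion:
    - {"dx":0.008,"dy":0,"dz":0,"ax":0,"ay":0,"az":0,"gripper":0}
    - {"dx":0.008,"dy":0,"dz":0,"ax":0,"ay":0,"az":0,"gripper":0}
    - {"dx":0.008,"dy":0,"dz":0,"ax":0,"ay":0,"az":0,"gripper":0}
    - {"dx":0.008,"dy":0,"dz":0,"ax":0,"ay":0,"az":0,"gripper":0}
    - {"dx":0.008,"dy":0,"dz":0,"ax":0,"ay":0,"az":0,"gripper":0}
    - {"dx":0.008,"dy":0,"dz":0,"ax":0,"ay":0,"az":0,"gripper":0}
    - {"dx":0.008,"dy":0,"dz":0,"ax":0,"ay":0,"az":0,"gripper":0}
    - {"dx":0.004,"dy":0,"dz":0,"ax":0,"ay":0,"az":0,"gripper":0}

```text
t: 11.85
eef_pos: [0.4773, -0.0294, 0.0302]
tcp_rot: [-3.123, 0.344, -0.0]
ft_force: [-1.1, 0.9, 0.3]
opening: 0.009
finger_force: 0.3
```

```bash
python3 - <<'E'
from h import *
st()
d=grab('wrist','w4')
cv2.imwrite('pics/w4b.png',cv2.resize(d['img'][0:220,100:400,::-1],None,fx=2.6,fy=2.6,interpolation=cv2.INTER_CUBIC))
E
```

```text
t 11.85 jx -0.0906 jy -0.0001 z 0.0302 Fx -1.30 op 0.01 yaw -0.2193
```

View pics/w4b.png

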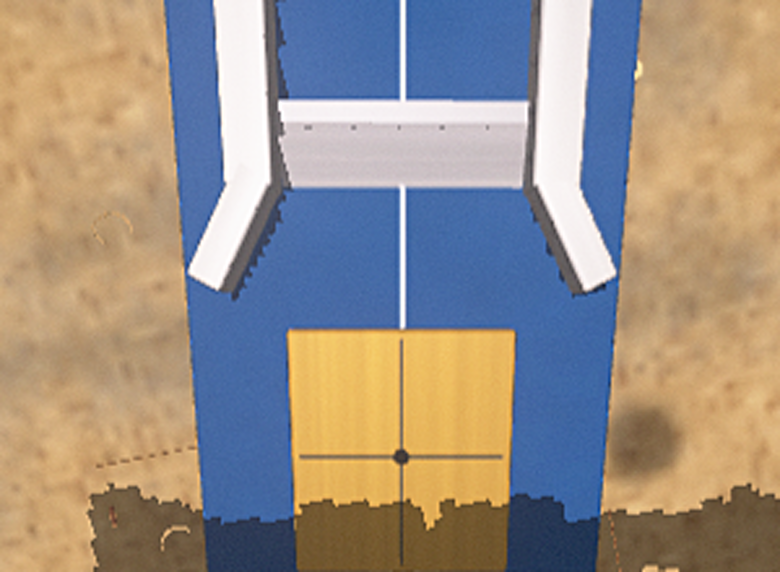

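The spacer is square and centred (nose at y≈329, cross at (401,457)), with the ramp foot at y≈187 and the lip's far edge at y≈100.

```bash
python3 - <<'E'
from h import *
d=pickle.load(open('pics/w4.pkl','rb'))
O=np.array([.5658,-.0490]);y=-.2187;u=np.array([np.cos(y),np.sin(y)]);n=np.array([-u[1],u[0]])
f=lambda a,v,z:w(d,100+(a+.5)/2.6-.5,(v+.5)/2.6-.5,z)[:2]
for nm,p in dict(lip=f(402,100,.016),liptop=f(402,124,.016),foot=f(402,187,.012),nose=f(401,329,.024),cross=f(401,457,.024),g1=f(228,187,.025),g2=f(578,187,.025),gi=f(276,60,.025),gj=f(530,60,.025)).items(): print(nm,(p-O)@u,(p-O)@n)
st()
E
```

```text
lip 0.02255120921500603 -7.205078079363172e-05
liptop 0.0180339109208835 -7.017808659498959e-05
foot 0.00646524595043003 -5.7924925143910044e-05
nose -0.02367672700922511 0.00014741642400575242
cross -0.05174177441285316 0.0001696610274761652
g1 0.004338543569260449 0.03527369867951617
g2 0.004318234052337359 -0.03582810137358646
gi 0.027098690395306716 0.024413557173440688
gj 0.027078128814584997 -0.024976920534857464
t 11.90 jx -0.0905 jy -0.0001 z 0.0302 Fx -0.94 op 0.00 yaw -0.2193
```

Request:
step_arm:
  motion:
    - {"dx":0.008,"dy":0,"dz":0,"ax":0,"ay":0,"az":0,"gripper":0}
    - {"dx":0.008,"dy":0,"dz":0,"ax":0,"ay":0,"az":0,"gripper":0}
    - {"dx":0.008,"dy":0,"dz":0,"ax":0,"ay":0,"az":0,"gripper":0}
    - {"dx":0.008,"dy":0,"dz":0,"ax":0,"ay":0,"az":0,"gripper":0}
    - {"dx":0.008,"dy":0,"dz":0,"ax":0,"ay":0,"az":0,"gripper":0}
    - {"dx":0.008,"dy":0,"dz":0,"ax":0,"ay":0,"az":0,"gripper":0}
    - {"dx":0.008,"dy":0,"dz":0,"ax":0,"ay":0,"az":0,"gripper":0}
    - {"dx":0.008,"dy":0,"dz":0,"ax":0,"ay":0,"az":0,"gripper":0}

```text
t: 12.7
eef_pos: [0.4959, -0.0336, 0.0301]
tcp_rot: [3.123, -0.344, 0.0]
ft_force: [-1.1, 0.7, 0.1]
opening: 0.007
finger_force: 0.3
```

Request:
step_arm:
  motion:
    - {"dx":0.005,"dy":0,"dz":0,"ax":0,"ay":0,"az":0,"gripper":0}
    - {"dx":0.005,"dy":0,"dz":0,"ax":0,"ay":0,"az":0,"gripper":0}
    - {"dx":0.005,"dy":0,"dz":0,"ax":0,"ay":0,"az":0,"gripper":0}
    - {"dx":0.005,"dy":0,"dz":0,"ax":0,"ay":0,"az":0,"gripper":0}
    - {"dx":0.005,"dy":0,"dz":0,"ax":0,"ay":0,"az":0,"gripper":0}
    - {"dx":0.005,"dy":0,"dz":0,"ax":0,"ay":0,"az":0,"gripper":0}
    - {"dx":0.005,"dy":0,"dz":0,"ax":0,"ay":0,"az":0,"gripper":0}
    - {"dx":0.005,"dy":0,"dz":0,"ax":0,"ay":0,"az":0,"gripper":0}

```text
t: 13.5
eef_pos: [0.5075, -0.0362, 0.0301]
tcp_rot: [3.123, -0.344, -0.0]
ft_force: [-1.2, 0.6, 0.7]
opening: 0.01
finger_force: 0.6
```

```bash
python3 -c "from h import *;st()"
```

```text
t 13.50 jx -0.0597 jy -0.0002 z 0.0301 Fx -1.28 op 0.01 yaw -0.2192
```

Request:
step_arm:
  motion:
    - {"dx":0.004,"dy":0,"dz":0,"ax":0,"ay":0,"az":0,"gripper":0}
    - {"dx":0.004,"dy":0,"dz":0,"ax":0,"ay":0,"az":0,"gripper":0}
    - {"dx":0.004,"dy":0,"dz":0,"ax":0,"ay":0,"az":0,"gripper":0}
    - {"dx":0.004,"dy":0,"dz":0,"ax":0,"ay":0,"az":0,"gripper":0}
    - {"dx":0.004,"dy":0,"dz":0,"ax":0,"ay":0,"az":0,"gripper":0}
    - {"dx":0.004,"dy":0,"dz":0,"ax":0,"ay":0,"az":0,"gripper":0}
    - {"dx":0.004,"dy":0,"dz":0,"ax":0,"ay":0,"az":0,"gripper":0}
    - {"dx":0.004,"dy":0,"dz":0,"ax":0,"ay":0,"az":0,"gripper":0}

```text
t: 14.3
eef_pos: [0.5169, -0.0383, 0.0301]
tcp_rot: [-3.123, 0.344, -0.0]
ft_force: [-0.4, -0.4, -0.8]
opening: 0.003
finger_force: 0.4
```

Request:
step_arm:
  motion:
    - {"dx":0.004,"dy":0,"dz":0,"ax":0,"ay":0,"az":0,"gripper":0}
    - {"dx":0.004,"dy":0,"dz":0,"ax":0,"ay":0,"az":0,"gripper":0}
    - {"dx":0.004,"dy":0,"dz":0,"ax":0,"ay":0,"az":0,"gripper":0}
    - {"dx":0.004,"dy":0,"dz":0,"ax":0,"ay":0,"az":0,"gripper":0}
    - {"dx":0.004,"dy":0,"dz":0,"ax":0,"ay":0,"az":0,"gripper":0}
    - {"dx":0.004,"dy":0,"dz":0,"ax":0,"ay":0,"az":0,"gripper":0}
    - {"dx":0.004,"dy":0,"dz":0,"ax":0,"ay":0,"az":0,"gripper":0}
    - {"dx":0.004,"dy":0,"dz":0,"ax":0,"ay":0,"az":0,"gripper":0}

```text
t: 15.1
eef_pos: [0.5263, -0.0404, 0.0302]
tcp_rot: [-3.123, 0.344, -0.0]
ft_force: [-0.9, 0.4, 0.9]
opening: 0.002
finger_force: 0.4
```

```bash
python3 -c "from h import *;st()"
```

```text
t 15.10 jx -0.0404 jy -0.0001 z 0.0302 Fx -0.95 op 0.00 yaw -0.2192
```

Request:
step_arm:
  motion:
    - {"dx":0.004,"dy":0,"dz":0,"ax":0,"ay":0,"az":0,"gripper":0}
    - {"dx":0.004,"dy":0,"dz":0,"ax":0,"ay":0,"az":0,"gripper":0}
    - {"dx":0.004,"dy":0,"dz":0,"ax":0,"ay":0,"az":0,"gripper":0}
    - {"dx":0.004,"dy":0,"dz":0,"ax":0,"ay":0,"az":0,"gripper":0}
    - {"dx":0.004,"dy":0,"dz":0,"ax":0,"ay":0,"az":0,"gripper":0}
    - {"dx":0.004,"dy":0,"dz":0,"ax":0,"ay":0,"az":0,"gripper":0}
    - {"dx":0.004,"dy":0,"dz":0,"ax":0,"ay":0,"az":0,"gripper":0}
    - {"dx":0.004,"dy":0,"dz":0,"ax":0,"ay":0,"az":0,"gripper":0}

```text
t: 15.9
eef_pos: [0.5356, -0.0425, 0.0301]
tcp_rot: [3.123, -0.344, 0.0]
ft_force: [-0.5, 0.3, -0.2]
opening: 0.006
finger_force: 0.4
```

Request:
step_arm:
  motion:
    - {"dx":0.004,"dy":0,"dz":0,"ax":0,"ay":0,"az":0,"gripper":0}
    - {"dx":0.004,"dy":0,"dz":0,"ax":0,"ay":0,"az":0,"gripper":0}
    - {"dx":0.004,"dy":0,"dz":0,"ax":0,"ay":0,"az":0,"gripper":0}
    - {"dx":0.004,"dy":0,"dz":0,"ax":0,"ay":0,"az":0,"gripper":0}
    - {"dx":0.004,"dy":0,"dz":0,"ax":0,"ay":0,"az":0,"gripper":0}
    - {"dx":0.004,"dy":0,"dz":0,"ax":0,"ay":0,"az":0,"gripper":0}
    - {"dx":0.004,"dy":0,"dz":0,"ax":0,"ay":0,"az":0,"gripper":0}
    - {"dx":0.004,"dy":0,"dz":0,"ax":0,"ay":0,"az":0,"gripper":0}

```text
t: 16.7
eef_pos: [0.545, -0.0446, 0.0301]
tcp_rot: [3.123, -0.344, -0.0]
ft_force: [-0.8, -0.6, -0.4]
opening: 0.006
finger_force: 0.5
```

```bash
python3 -c "from h import *;st()"
```

```text
t 16.70 jx -0.0213 jy -0.0002 z 0.0301 Fx -0.62 op 0.01 yaw -0.2193
```

Request:
step_arm:
  motion:
    - {"dx":0.004,"dy":0,"dz":0,"ax":0,"ay":0,"az":0,"gripper":0}
    - {"dx":0.004,"dy":0,"dz":0,"ax":0,"ay":0,"az":0,"gripper":0}
    - {"dx":0.004,"dy":0,"dz":0,"ax":0,"ay":0,"az":0,"gripper":0}
    - {"dx":0.004,"dy":0,"dz":0,"ax":0,"ay":0,"az":0,"gripper":0}
    - {"dx":0.004,"dy":0,"dz":0,"ax":0,"ay":0,"az":0,"gripper":0}
    - {"dx":0.004,"dy":0,"dz":0,"ax":0,"ay":0,"az":0,"gripper":0}
    - {"dx":0.004,"dy":0,"dz":0,"ax":0,"ay":0,"az":0,"gripper":0}
    - {"dx":0.004,"dy":0,"dz":0,"ax":0,"ay":0,"az":0,"gripper":0}

```text
t: 17.5
eef_pos: [0.5544, -0.0467, 0.0301]
tcp_rot: [3.123, -0.344, 0.0]
ft_force: [0.1, -0.2, 0.3]
opening: 0.001
finger_force: 0.2
```

Request:
step_arm:
  motion:
    - {"dx":0.004,"dy":0,"dz":0,"ax":0,"ay":0,"az":0,"gripper":0}
    - {"dx":0.004,"dy":0,"dz":0,"ax":0,"ay":0,"az":0,"gripper":0}
    - {"dx":0.004,"dy":0,"dz":0,"ax":0,"ay":0,"az":0,"gripper":0}
    - {"dx":0.004,"dy":0,"dz":0,"ax":0,"ay":0,"az":0,"gripper":0}
    - {"dx":0.003,"dy":0,"dz":0,"ax":0,"ay":0,"az":0,"gripper":0}
    - {"dx":0.003,"dy":0,"dz":0,"ax":0,"ay":0,"az":0,"gripper":0}
    - {"dx":0.003,"dy":0,"dz":0,"ax":0,"ay":0,"az":0,"gripper":0}
    - {"dx":0.003,"dy":0,"dz":0,"ax":0,"ay":0,"az":0,"gripper":0}

```text
t: 18.3
eef_pos: [0.5625, -0.0485, 0.0301]
tcp_rot: [3.123, -0.344, -0.0]
ft_force: [-0.4, 0.5, -0.0]
opening: 0.004
finger_force: 0.2
```

```bash
python3 -c "from h import *;st()"
```

```text
t 18.30 jx -0.0033 jy -0.0002 z 0.0301 Fx -0.48 op 0.00 yaw -0.2193
```

Request:
step_arm:
  motion:
    - {"dx":0.003,"dy":0,"dz":0,"ax":0,"ay":0,"az":0,"gripper":0}
    - {"dx":0.003,"dy":0,"dz":0,"ax":0,"ay":0,"az":0,"gripper":0}
    - {"dx":0.003,"dy":0,"dz":0,"ax":0,"ay":0,"az":0,"gripper":0}
    - {"dx":0.003,"dy":0,"dz":0,"ax":0,"ay":0,"az":0,"gripper":0}
    - {"dx":0.003,"dy":0,"dz":0,"ax":0,"ay":0,"az":0,"gripper":0}
    - {"dx":0.003,"dy":0,"dz":0,"ax":0,"ay":0,"az":0,"gripper":0}
    - {"dx":0.003,"dy":0,"dz":0,"ax":0,"ay":0,"az":0,"gripper":0}
    - {"dx":0.003,"dy":0,"dz":0,"ax":0,"ay":0,"az":0,"gripper":0}

```text
t: 19.1
eef_pos: [0.5696, -0.05, 0.0301]
tcp_rot: [-3.123, 0.344, 0.0]
ft_force: [-0.5, 0.0, -0.6]
opening: 0.003
finger_force: 0.2
```

Request:
step_arm:
  motion:
    - {"dx":0.002,"dy":0,"dz":0,"ax":0,"ay":0,"az":0,"gripper":0}
    - {"dx":0.002,"dy":0,"dz":0,"ax":0,"ay":0,"az":0,"gripper":0}
    - {"dx":0.002,"dy":0,"dz":0,"ax":0,"ay":0,"az":0,"gripper":0}
    - {"dx":0.002,"dy":0,"dz":0,"ax":0,"ay":0,"az":0,"gripper":0}

```text
t: 19.5
eef_pos: [0.5719, -0.0505, 0.0301]
tcp_rot: [3.123, -0.344, -0.0]
ft_force: [-0.5, 0.1, -0.4]
opening: 0.01
finger_force: 0.2
```

```bash
python3 -c "
from h import *
st()
d=grab('wrist','w5')
cv2.imwrite('pics/w5b.png',cv2.resize(d['img'][60:260,150:360,::-1],None,fx=3,fy=3,interpolation=cv2.INTER_CUBIC))"
```

```text
t 19.50 jx 0.0062 jy -0.0002 z 0.0301 Fx -0.52 op 0.01 yaw -0.2191
```

View pics/w5b.png

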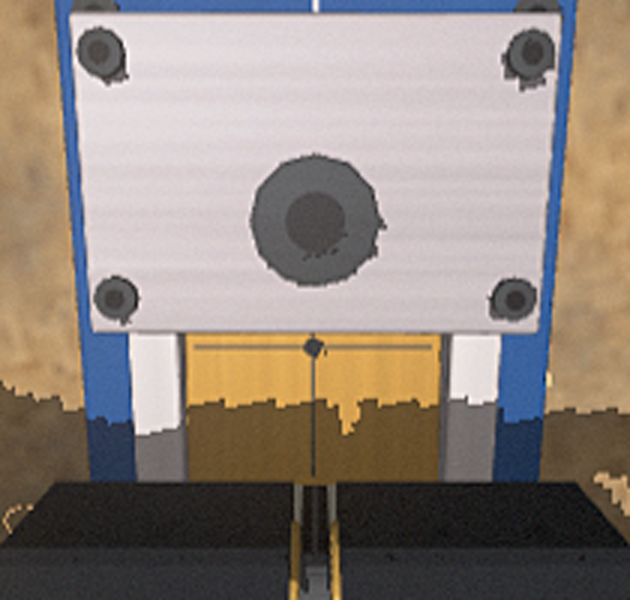

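The spacer is square in the guides, its cross at (314,347), with the fingers behind it at y≈483. I'll read its tilt from the depth as I push.

```bash
cat >> h.py <<'E'
def tilt():
    st(); d=bot.get_image('wrist')
    O=np.array([.5658,-.0490]);y=-.2187;u=np.array([np.cos(y),np.sin(y)])
    hsv=cv2.cvtColor(d['img'],cv2.COLOR_RGB2HSV)
    P=[]
    for v in range(172,225):
        for a in range(215,294,3):
            if d['depth'][v,a]>0 and 15<hsv[v,a,0]<32 and hsv[v,a,1]>120:
                p=w(d,a,v)
                if .018<p[2]<.04:P.append([(p[:2]-O)@u,p[2]])
    P=np.array(P);k=np.polyfit(P[:,0],P[:,1],1)
    print(len(P),'x',P[:,0].min(),P[:,0].max(),'slope %.4f z@min %.4f z@max %.4f rms %.4f'%(k[0],np.polyval(k,P[:,0].min()),np.polyval(k,P[:,0].max()),(P[:,1]-np.polyval(k,P[:,0])).std()))
E
python3 -c "from h import *;tilt()"
```

```text
t 19.55 jx 0.0064 jy -0.0002 z 0.0302 Fx 0.27 op 0.00 yaw -0.2192
1237 x 0.01794250313073495 0.04785735257416054 slope -0.0813 z@min 0.0282 z@max 0.0258 rms 0.0006
```

Request:
step_arm:
  motion:
    - {"dx":0.002,"dy":0,"dz":0,"ax":0,"ay":0,"az":0,"gripper":0}
    - {"dx":0.002,"dy":0,"dz":0,"ax":0,"ay":0,"az":0,"gripper":0}
    - {"dx":0.002,"dy":0,"dz":0,"ax":0,"ay":0,"az":0,"gripper":0}
    - {"dx":0.002,"dy":0,"dz":0,"ax":0,"ay":0,"az":0,"gripper":0}
    - {"dx":0.002,"dy":0,"dz":0,"ax":0,"ay":0,"az":0,"gripper":0}
    - {"dx":0.001,"dy":0,"dz":0,"ax":0,"ay":0,"az":0,"gripper":0}

```text
t: 20.2
eef_pos: [0.5751, -0.0513, 0.0301]
tcp_rot: [3.123, -0.344, 0.0]
ft_force: [-0.0, -0.1, -0.3]
opening: 0.005
finger_force: 0.2
```

```bash
python3 -c "from h import *;tilt()"
```

```text
t 20.20 jx 0.0096 jy -0.0002 z 0.0301 Fx 0.01 op 0.01 yaw -0.2192
1104 x 0.021244110184077004 0.04760057533443024 slope -0.0715 z@min 0.0278 z@max 0.0260 rms 0.0006
```

Now 0.3 mm rows.

Request:
step_arm:
  motion:
    - {"dx":0.001,"dy":0,"dz":0,"ax":0,"ay":0,"az":0,"gripper":0}
    - {"dx":0.001,"dy":0,"dz":0,"ax":0,"ay":0,"az":0,"gripper":0}
    - {"dx":0.001,"dy":0,"dz":0,"ax":0,"ay":0,"az":0,"gripper":0}
    - {"dx":0.001,"dy":0,"dz":0,"ax":0,"ay":0,"az":0,"gripper":0}
    - {"dx":0.001,"dy":0,"dz":0,"ax":0,"ay":0,"az":0,"gripper":0}

```text
t: 20.75
eef_pos: [0.5766, -0.0516, 0.0301]
tcp_rot: [-3.123, 0.344, -0.0]
ft_force: [-0.2, -0.5, -0.8]
opening: 0.002
finger_force: 0.2
```

```bash
python3 -c "from h import *;tilt()"
```

```text
t 20.75 jx 0.0111 jy -0.0002 z 0.0301 Fx -0.07 op 0.00 yaw -0.2192
1025 x 0.02262755832712541 0.047365024063512486 slope -0.0706 z@min 0.0278 z@max 0.0260 rms 0.0006
```

Request:
step_arm:
  motion:
    - {"dx":0.001,"dy":0,"dz":0,"ax":0,"ay":0,"az":0,"gripper":0}
    - {"dx":0.001,"dy":0,"dz":0,"ax":0,"ay":0,"az":0,"gripper":0}
    - {"dx":0.001,"dy":0,"dz":0,"ax":0,"ay":0,"az":0,"gripper":0}
    - {"dx":0.001,"dy":0,"dz":0,"ax":0,"ay":0,"az":0,"gripper":0}

```text
t: 21.2
eef_pos: [0.5777, -0.0519, 0.0302]
tcp_rot: [3.123, -0.344, 0.0]
ft_force: [-0.5, 1.2, -0.7]
opening: 0.004
finger_force: 0.3
```

```bash
python3 -c "from h import *;tilt()"
```

```text
t 21.20 jx 0.0123 jy -0.0002 z 0.0302 Fx -0.73 op 0.00 yaw -0.2192
926 x 0.023591759145885058 0.04677527718488567 slope 0.0000 z@min 0.0238 z@max 0.0238 rms 0.0006
```

It has dropped flat (slope 0, top at 24 mm). Retreat and verify.

Request:
step_arm:
  motion:
    - {"dx":-0.02,"dy":0,"dz":0,"ax":0,"ay":0,"az":0,"gripper":0}
    - {"dx":-0.04,"dy":0,"dz":0,"ax":0,"ay":0,"az":0,"gripper":0}
    - {"dx":-0.06,"dy":0,"dz":0,"ax":0,"ay":0,"az":0,"gripper":0}
    - {"dx":-0.06,"dy":0,"dz":-0.04,"ax":0,"ay":0,"az":0,"gripper":0}
    - {"dx":-0.05,"dy":0,"dz":-0.08,"ax":0,"ay":0,"az":0,"gripper":0}
    - {"dx":0,"dy":0,"dz":-0.1,"ax":0,"ay":0,"az":0,"gripper":0}
    - {"dx":0,"dy":0,"dz":0,"ax":0,"ay":0,"az":0,"gripper":0}
    - {"dx":0,"dy":0,"dz":0,"ax":0,"ay":0,"az":0,"gripper":0}

```text
t: 22.05
eef_pos: [0.5103, -0.037, 0.0968]
tcp_rot: [3.122, -0.344, 0.003]
ft_force: [-0.8, 0.8, 0.2]
opening: 0.004
finger_force: 0.0
```

```bash
python3 - <<'E'
from h import *
st();d=grab('wrist','w6')
cv2.imwrite('pics/w6b.png',cv2.resize(d['img'][0:220,100:400,::-1],None,fx=2.6,fy=2.6,interpolation=cv2.INTER_CUBIC))
E
```

```text
t 22.05 jx -0.0568 jy -0.0003 z 0.0968 Fx -0.94 op 0.00 yaw -0.2193
```

View pics/w6b.png

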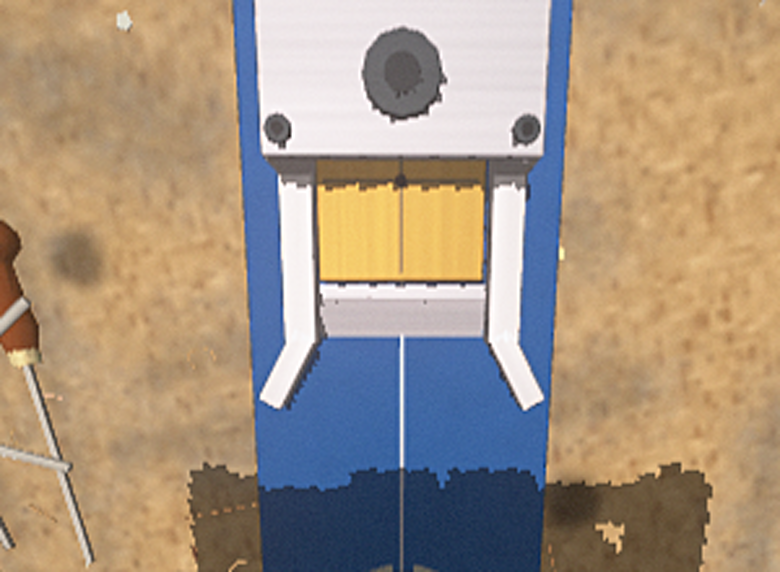

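The spacer lies square in the pocket: its rear edge is at y≈282, just behind the fully visible lip (y 285–335), and it is flat per the depth. The fingers are clear, so I'm handing in.

```bash
python3 -c "from cell import bot;print(bot.close_job())"
```

```text
the job is handed in; nothing more can be done
None
```

The spacer lies flat and square in the pocket behind the lip, let go, with the arm clear and the tape roll not touched; the job was handed in at about 22 s, though the hand-in returned no verdict.

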